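Vacuum-pack the shortbread

TASK

Pick up the white tray by its upright wooden handle and tip all four shortbread biscuits off it into the open storage box without touching the biscuits with the gripper, then set the empty tray back on its cork mat and let go. Swing the lid fully shut, then work the orange vacuum pump at least twice: press it all the way down to its stop and let it come fully up again each time. Do not knock or shift the other things on the counter.

Things in the scene. Friction and masses are not known exactly. Their poses are not given: they have to be found in the camera images.
- keeper: Pale blue-grey square vacuum storage box fixed to the counter, open on top at the start. Outside 160 x 160 x 100 mm high, walls and floor 5 mm, inner opening 150 x 150 mm. Origin at the centre of its underside. The lid is hinged along its +y top edge; the -y side is free for tipping things in.
- lid (a joint): Teal lid, 160 x 160 x 8 mm, 0.5 mm over the box's rim when shut. Hinge angle in rad: 0 = shut, 1.57 = upright, up to 1.9 = leaning back past the hinge; starts at 1.6 to 1.85. It stays where it is left (stiff hinge; 2 N at its edge moves it). The pump is in the middle of its outer face, so behind the lid while open; that face is bare and can be pushed beyond 31 mm from its centre.
- lid_hinge (a point): Middle of the hinge line, in the plane of the lid's inner face: at (0, +80, 100.5) mm in the box's frame; the line runs along the box's x axis. The point turns with the lid: its -y axis runs along the lid to the free edge, its z axis is the outward normal of the outer face (up when shut).
- lid_edge (a point): Middle of the lid's free edge on its outer face: 160 mm from the hinge line. Axes as lid_hinge.
- pump (a joint): Orange spring-loaded pump plunger on the lid. Its travel in m along the lid's normal: 0 = fully up, 0.018 = pressed to its stop. The spring takes 4 N to start and 10 N at the stop, and returns the head by itself.
- pump_top (a point): Centre of the top of the orange pump head, a disc 44 mm in diameter, 9 mm thick, at the lid's centre (80 mm from the hinge line). Up, it stands 36 mm over the lid's outer face: 144.5 mm above the counter with the lid shut. At its stop it is 18 mm lower, still 10 mm proud of the grey collar (62 mm in diameter, 8 mm high) around it. z axis = out of the lid.
- tray: Loose smooth white tray, about 150 g: floor 110 (x) by 150 (y) x 5 mm; 5 mm walls, 23 mm high overall, on both long sides and the back (-y) edge; the front (+y) edge is open. An upright dark wooden handle stands behind the back wall. Origin: centre of the floor's underside (handle not counted), z up. Tipped nose-down by 30 degrees or more, the biscuits slide off over the front edge.
- tray_grip (a point): Point to grip on the tray's upright dark wooden handle, a block 16 mm thick (tray x) by 36 mm (tray y) by 80 mm high from the tray's underside: at (0, -95, 55) mm in the tray's frame. Pinch across its 16 mm thickness, along the tray's x axis, from above. Axes as the tray.
- tray_lip (a point): Middle of the tray's open front edge, on the floor's top face: at (0, +75, 5) mm in the tray's frame. Axes as the tray.
- mat: Thin cork mat fixed on the counter, 150 (x) by 220 (y) by 4 mm, on which the tray starts and to which it returns. Origin at the centre of its underside.
- mug: Bystander, not to be disturbed. Origin at the centre of its underside. Blue mug, 85 mm high, 76 mm wide, handle at one side.
- jar: Bystander, not to be disturbed. Origin at the centre of its underside. Amber glass jar, 110 mm high, 72 mm wide.
- can: Bystander, not to be disturbed. Origin at the centre of its underside. Red labelled steel can, 100 mm high, 68 mm wide.
- teabox: Bystander, not to be disturbed. Origin at the centre of its underside. Green box, 50 x 80 x 70 mm high.
- spoon: Bystander, not to be disturbed. Spoon lying flat on the counter, along its x axis, about 200 mm long.
- spice: Bystander, not to be disturbed. Origin at the centre of its underside. Small jar with yellow label, 90 mm high, 44 mm wide.
- sugar: Bystander, not to be disturbed. Origin at the centre of its underside. White bowl, 50 mm high, 100 mm wide.
- biscuit1: Loose golden shortbread biscuit, 30 x 26 x 18 mm high, 12 g, lying on the tray's floor. Origin at the centre of its underside.
- biscuit2: Loose golden shortbread biscuit, 30 x 26 x 18 mm high, 12 g, lying on the tray's floor. Origin at the centre of its underside.
- biscuit3: Loose golden shortbread biscuit, 30 x 26 x 18 mm high, 12 g, lying on the tray's floor. Origin at the centre of its underside.
- biscuit4: Loose golden shortbread biscuit, 30 x 26 x 18 mm high, 12 g, lying on the tray's floor. Origin at the centre of its underside.

How it is judged:
On the way, in this order (a step that is already met when the one before it is completed fails the run):
1. all four biscuits are inside the storage box (x of biscuit1 in the frame of keeper between -0.078 and 0.078 m and y of biscuit1 in the frame of keeper between -0.078 and 0.078 m and z of biscuit1 in the frame of keeper between 0 and 0.09 m and x of biscuit2 in the frame of keeper between -0.078 and 0.078 m and y of biscuit2 in the frame of keeper between -0.078 and 0.078 m and z of biscuit2 in the frame of keeper between 0 and 0.09 m and x of biscuit3 in the frame of keeper between -0.078 and 0.078 m and y of biscuit3 in the frame of keeper between -0.078 and 0.078 m and z of biscuit3 in the frame of keeper between 0 and 0.09 m and x of biscuit4 in the frame of keeper between -0.078 and 0.078 m and y of biscuit4 in the frame of keeper between -0.078 and 0.078 m and z of biscuit4 in the frame of keeper between 0 and 0.09 m), for 0.2 s.
2. the empty tray stands flat on the cork mat, let go (horizontal distance between tray and mat below 0.06 m and height (world z) of tray below 0.012 m and angle between tray's own z axis and vertical below 0.08 rad and contact force between the fingers and tray below 0.1 N and linear speed of tray below 0.03 m/s), for 0.2 s.
3. the lid is shut and the pump is up (value of joint lid below 0.05 rad and value of joint pump below 0.003 m), for 0.2 s.
4. the pump is pressed to its stop with the lid shut (value of joint lid below 0.05 rad and value of joint pump above 0.0155 m), for 0.1 s.
5. the pump is let fully up (all of step 3), for 0.1 s.
6. the pump is pressed to its stop a second time (all of step 4), for 0.1 s.
At the end, for the whole second after the job is handed in: All biscuits inside the box below its rim; tray let go, at rest, flat on the mat, its origin within 60 mm of the mat's centre; lid shut (within 0.05 rad); pump, pressed at least twice to within 2.5 mm of its stop, fully up again (within 3 mm) (all of step 1 and all of step 2 and all of step 5); the robot touches nothing.
It fails at once if the gripper's fingers touch a biscuit (contact force between the fingers and biscuit1 above 0.5 N or contact force between the fingers and biscuit2 above 0.5 N or contact force between the fingers and biscuit3 above 0.5 N or contact force between the fingers and biscuit4 above 0.5 N).
It fails at once if another thing on the counter is shifted by over 40 mm or knocked over (distance of any of mug, jar, can, teabox, spoon, spice, sugar from where it was at the start of the episode above 0.04 m or angle between any of mug, jar, can, teabox, spice, sugar's own z axis and vertical above 0.6 rad).
It also fails if it takes over 72 s, if anything falls off the work surface, if the arm or the gripper's body presses on something with over 40 N, if the wrist force passes 120 N, or if a joint passes its speed limit or range.

ROBOT

A 7-joint arm with a two-finger parallel gripper is mounted at the origin on the work surface. World frame = base frame: x ahead of the robot, y to its left, z up, the work surface at z = 0. Lengths are in m, angles in rad, forces in N, time in s.
With the tool pointing down it reaches from about 0.4 to 0.875 m from the base axis. Payload 19.3 kg.
Tool frame: the origin (TCP) lies between the finger pads; the fingertips stand manip.tip_extent ahead of it and the grasp point (between the pads) is the TCP (manip.tip_extent is the distance from the TCP to the fingertips, in m); z points along the fingers, y is the line along which they close (so a half turn about z gives the same grasp; the last joint's range is limited). The gripper opens to 85 mm and grips with 20 to 120 N. Pads are 22 mm wide; open, the fingers measure 114 mm over their backs; the gripper's body (76 mm by 85 mm) begins 54 mm behind the grasp point. The pads swing forward as they close: fully open they stand 13 mm farther back than shut.
Start: joints at [-1.294, 0.521, -0.036, 1.599, 0.021, 1.021, -0.113], TCP at [0.212, 0.588, 0.25] pointing down, gripper open.
Joint ranges: [-2.91, 2.91], [-0.3, 2.13], [-1.5, 1.42], [0.17, 2.43], [-1.26, 4.41], [0.16, 1.93], [-2.52, 2.52]. Speed limits (rad/s): [1.89, 1.89, 2.39, 2.39, 3.01, 3.01, 3.01].

INTERFACE

Orientations are given as [roll, pitch, yaw] about the fixed x, y, z axes, in that order (R = Rz(yaw) Ry(pitch) Rx(roll)).
In Python, from workcell import manip, command_gripper, planner, cams gives the robot as it stands. Calls block until the motion is done:
- manip.move_to(position, orientation): joint-space move of the TCP to a pose.
- manip.move_linear(position, ori=None, rate=0.15, force_limit=None): straight line of the TCP; ori=None keeps the orientation; rate is the mean speed in m/s. With force_limit (N) it stops when the force on the tool has changed by that much, and returns True; else False.
- manip.set_joints(angles): joint-space move.
- command_gripper(opening): finger opening in m; the grip force is fixed at half the most; returns when the fingers have stopped.
- manip.wait(seconds).
- planner.ik(position, orientation): joint angles nearest the present ones, or None.
- cams.read_camera(name): name is "side" or "top" or "wrist"; returns (picture, depth): 400x640x3 uint8, red, green, blue; 400x640 float32, m along the optical axis (not along the pixel's ray), 0 where there is no reading.
- cams.camera_params(name): a dict with "fx", "fy", "cx", "cy" (pixels), "position" and "rotation" of the camera in the world. Camera axes: x right, y down, z forward; pixel columns grow to the right and rows downward; lengths in m; the calibration is good to about 2 mm. A picture is of the moment at which its call begins: read the wrist's pose just before it. camera_params takes no time and is no camera call; for the wrist camera it gives the pose at the moment of the call.
A pose or a line that the arm cannot do raises manip.MotionError and nothing moves.
- manip.finish_job(): hands the job in; it is judged then, once.
Readings, each from a call of its own:
- manip.current_time_s(): time.
- manip.current_joint_pos(): joint angles.
- manip.current_joint_velocities(): joint speeds.
- manip.current_effort(): joint torques, N m.
- manip.current_tool_pos(): TCP position.
- manip.current_eef_rot(): TCP orientation.
- manip.current_force(): force on the tool from outside, world axes, zero at the start.
- manip.current_torque(): the same for the moment, N m.
- manip.current_opening(): finger opening in m.
- manip.current_gripper_force(): force on a finger pad.
Only numpy, scipy, OpenCV 4.12 (cv2) and the standard library are available. Lean on these libraries where they do the work, as an engineer would, in place of code of your own. Each camera call takes 0.05 s, during which the arm holds its last target. There are 200 camera calls.

## Working session

There is one attempt and no reset: what is moved stays moved. The work goes in short steps, each a Python script; the robot and the scene stay as the last script left them, time stands still between calls to the robot, and variables do not carry over. Pictures are saved under pics/ and viewed, at most 10 in all, crops included, and the job is handed in when it is done.

```bash
mkdir -p pics; ls
python3 - <<'E'
from workcell import manip, cams
import cv2, numpy as np
for n in ("top","side"):
    im,d=cams.read_camera(n); cv2.imwrite(f"pics/{n}0.png",im[:,:,::-1]); np.savez(f"{n}0.npz",im=im,d=d)
    p=cams.camera_params(n); print(n,p)
print(manip.tip_extent, manip.current_eef_rot(), manip.current_tool_pos())
E
```

```text
pics
top {'fx': 440.5150035924032, 'fy': 440.5150035924032, 'cx': 322.60679274311207, 'cy': 205.58732927125342, 'position': array([0.38924128, 0.0149545 , 1.45363719]), 'rotation': array([-3.03210601,  0.01008693, -1.59899714])}
side {'fx': 400.5708488227706, 'fy': 400.5708488227706, 'cx': 322.67647006510225, 'cy': 201.68590447189675, 'position': array([-0.07334972, -0.60927789,  0.87722866]), 'rotation': array([-2.28605979,  0.01630429, -0.76417057])}
0.019 [-3.14056980e+00  9.44216172e-05  2.79484740e+00] [0.21235717 0.5875339  0.24978067]
```

View pics/top0.png

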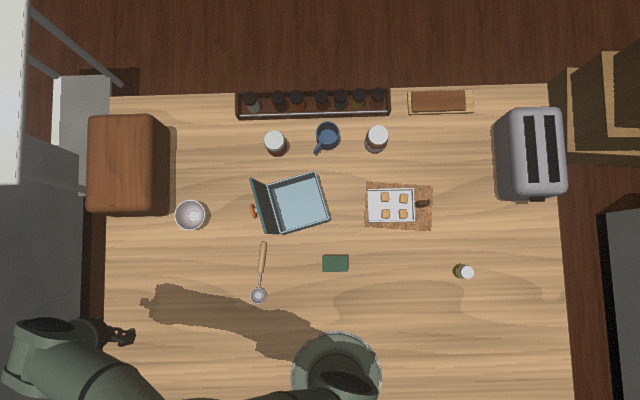

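View pics/side0.png

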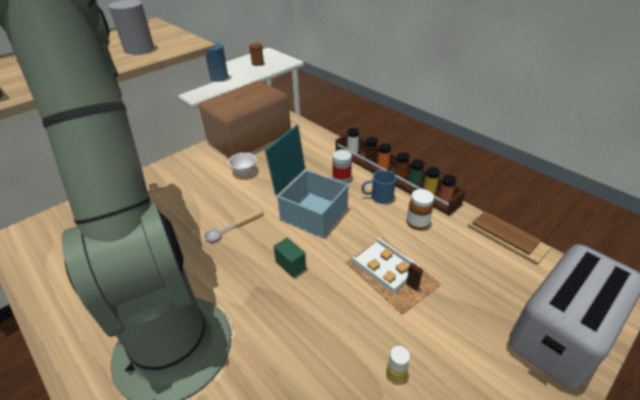

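The top view shows the open box at (298,203) with its lid on the left (+y), and the tray on its mat at (392,205) with the handle at (422,203). The teabox at (335,263), mug (327,135), jar (377,138), can (275,143) and sugar (190,215) are nearby. The side view agrees.

```bash
cat > h.py <<'E'
import numpy as np, cv2
from scipy.spatial.transform import Rotation as R
def cloud(d,p):
    v,u=np.mgrid[:d.shape[0],:d.shape[1]]
    c=np.stack([(u-p['cx'])/p['fx']*d,(v-p['cy'])/p['fy']*d,d],-1)
    return c@R.from_euler('xyz',p['rotation']).as_matrix().T+p['position']
def ray(uv,p,z):
    c=np.array([(uv[0]-p['cx'])/p['fx'],(uv[1]-p['cy'])/p['fy'],1.])
    w=R.from_euler('xyz',p['rotation']).as_matrix()@c
    return p['position']+w*(z-p['position'][2])/w[2]
def rect(P,m):
    return cv2.minAreaRect((P[m][:,:2]*1000).astype(np.float32))
E
python3 - <<'E'
from h import *
from workcell import cams
f=np.load("top0.npz");im,d=f['im'],f['d'];p=cams.camera_params("top");P=cloud(d,p)
hsv=cv2.cvtColor(im,cv2.COLOR_RGB2HSV).astype(int);H,S,V=hsv[...,0],hsv[...,1],hsv[...,2];z=P[...,2]
v,u=np.mgrid[:400,:640]
def reg(a,b,c,e): return (u>=a)&(u<b)&(v>=c)&(v<e)
for n,uv in dict(boxin=(298,203),tray=(378,205),handle=(422,203),mat=(428,220),lid=(262,205),wood=(300,260),bis=(385,198),pump=(252,211),rim=(318,174)).items():
    print(n,hsv[uv[1],uv[0]],P[uv[1],uv[0]].round(3))
tr=reg(355,440,175,235)&(S<60)&(V>120)&(z>0)&(z<.04); print("tray",rect(P,tr),tr.sum())
ha=reg(405,440,190,215)&(z>.06); print("handle",rect(P,ha),P[ha].mean(0),ha.sum())
bx=reg(240,340,165,245)&(z>.088)&(z<.106); print("rim",rect(P,bx),bx.sum())
bl=reg(240,340,165,245)&(H>85)&(H<115)&(S>30)&(z<.106)&(z>-.01); print("box",rect(P,bl),bl.sum())
ld=reg(240,340,165,245)&(z>.125); print("lid",rect(P,ld),P[ld].mean(0),z[ld].max(),ld.sum())
fl=reg(283,315,190,215); print("boxfloor",z[fl].mean())
Z=z
mt=reg(355,440,175,235)&(H<20)&(S>100)&(V<190)&(z<.015); print("mat",rect(P,mt),mt.sum())
bi=reg(360,415,185,225)&(S>80)&(z>.012)
n,l,st,ce=cv2.connectedComponentsWithStats(bi.astype(np.uint8))
for i in range(1,n): 
    if st[i,4]>15: print("bis",P[l==i].mean(0).round(3),st[i,4])
for n,r in dict(mug=(312,342,120,155),jar=(364,392,122,155),can=(262,290,128,158),tea=(318,352,250,275),sugar=(172,208,198,230),spice=(450,478,260,282)).items():
    m=reg(*r)&(z>.03); print(n,rect(P,m),z[m].max().round(3))
cv2.imwrite("pics/crop.png",cv2.resize(im[160:280,230:450,::-1],(800,436),interpolation=cv2.INTER_CUBIC))
E
```

```text
boxin [101  39 185] [0.56  0.106 0.003]
tray [ 60   1 203] [ 0.545 -0.157  0.009]
handle [ 12 101  93] [ 0.539 -0.286  0.082]
mat [ 14 113 167] [ 0.491 -0.32   0.005]
lid [30 21 60] [0.532 0.194 0.223]
wood [ 15  90 179] [0.372 0.104 0.002]
bis [ 17 119 201] [ 0.565 -0.179  0.026]
pump [ 13 175 197] [0.518 0.227 0.194]
rim [ 16  90 179] [0.655 0.037 0.004]
tray ((545.0806274414062, -200.52052307128906), (156.4055938720703, 114.46261596679688), 89.39920806884766) 1285
handle ((475.35992431640625, -143.4072723388672), (26.23341941833496, 359.5711364746094), 24.365007400512695) [ 0.53324345 -0.27400193  0.1516303 ] 78
rim ((553.7973022460938, 103.70549774169922), (160.72201538085938, 161.22372436523438), 14.886176109313965) 383
box ((553.715576171875, 102.71517181396484), (159.93487548828125, 157.49754333496094), 14.775087356567383) 2080
lid ((473.8819274902344, 145.281982421875), (298.74188232421875, 85.73481750488281), 40.98570251464844) [0.52330388 0.19041279 0.24551572] 1.4536371918000086 828
boxfloor 0.010869716716297302
mat ((541.8900146484375, -224.73983764648438), (222.09971618652344, 151.13409423828125), 84.30975341796875) 1206
bis [ 0.57  -0.178  0.027] 64
bis [ 0.564 -0.239  0.027] 68
bis [ 0.515 -0.178  0.028] 65
bis [ 0.513 -0.235  0.027] 64
mug ((603.222900390625, 26.906227111816406), (76.88316345214844, 421.6788635253906), 82.86385345458984) 1.454
jar ((594.5482788085938, -62.21820068359375), (70.25579071044922, 433.0018310546875), 60.18320846557617) 1.454
can ((580.009521484375, 114.86402130126953), (425.4014587402344, 67.31558990478516), 18.650104522705078) 1.454
tea ((362.26324462890625, -7.535915374755859), (78.28325653076172, 52.64848709106445), 88.36235809326172) 1.454
sugar ((487.1481018066406, 253.56114196777344), (506.6309814453125, 96.95657348632812), 78.5243148803711) 1.454
spice ((344.3187561035156, -205.9181671142578), (448.8001708984375, 42.30065155029297), 83.88800048828125) 1.454
```

View pics/crop.png

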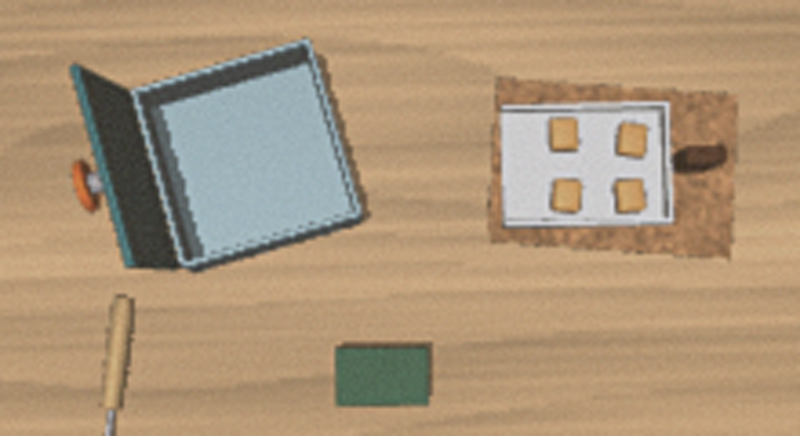

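The crop confirms it: the box yaw is about +14.8°, with the lid leaning back on the left. The tray is nearly axis-aligned, with the four biscuits at its centre and the handle at crop (700,158). Next I'll refine the handle and lid angle and check that the poses are reachable.

```bash
cat >> h.py <<'E'
C=np.array([.5535,.1035,0]); BY=np.radians(14.8)
def Rz(a): return R.from_euler('z',a)
def box(x,y,z): return C+Rz(BY).apply([x,y,z])
FLIP=1  # tool yaw = tray yaw + FLIP*90deg
def tool(trayR):  # tool orientation for grip in tray frame
    return (trayR*Rz(FLIP*np.pi/2)*R.from_euler('x',np.pi))
def grip_from_lip(lip,trayR,g=np.array([0,-95,55.])/1e3):
    return lip+trayR.apply(g-np.array([0,75,5])/1e3)
def rpy(r): return r.as_euler('xyz')
E
python3 - <<'E'
import h; from h import *
from workcell import cams,planner
f=np.load("top0.npz");im,d=f['im'],f['d'];p=cams.camera_params("top");P=cloud(d,p);z=P[...,2]
v,u=np.mgrid[:400,:640]
def reg(a,b,c,e): return (u>=a)&(u<b)&(v>=c)&(v<e)&(d>0)
ha=reg(405,440,190,215)&(z>.07)&(z<.1); print("handle top",rect(P,ha),ha.sum())
ld=reg(240,285,165,245)&(z>.125)&(z<.3); B=Rz(-BY).apply(P[ld]-C); 
q=B[(abs(B[:,0])<.08)&(B[:,1]<.14)]; print("lid z max",q[:,2].max(), "y/z fit",np.polyfit(q[:,2],q[:,1],1), len(q))
for n,r in dict(mug=(312,342,120,155),jar=(364,392,122,155),can=(262,290,128,158),tea=(318,352,250,275),sugar=(172,208,198,230)).items():
    m=reg(*r)&(z>.03)&(z<.14); print(n,np.round(rect(P,m)[0]),z[m].max().round(3))
for F in (1,-1):
    h.FLIP=F
    for yaw,pos in ((-.01,(.542,-.293,.059)),(-.01,(.542,-.293,.25))):
        print(F,planner.ik(list(pos),list(rpy(tool(Rz(yaw))))))
    for t in (0,15,30,45,52):
        tr=Rz(BY)*R.from_euler('x',-np.radians(t)); g=grip_from_lip(box(0,-.04,.122),tr)
        print(F,t,g.round(3),planner.ik(list(g),list(rpy(tool(tr)))))
    for q in (box(0,.15,.27),box(0,.12,.33),box(0,-.065,.14),box(0,0,.15)): print(F,q.round(3),planner.ik(list(q),list(rpy(tool(Rz(BY))))))
E
```

```text
handle top ((541.72509765625, -290.4132385253906), (14.792104721069336, 35.91618728637695), 1.1907216310501099) 66
lid z max 0.26737724689891923 y/z fit [0.09215299 0.07679909] 803
mug [761.   6.] 0.092
jar [ 753. -151.] 0.119
can [750. 172.] 0.109
tea [361.  -7.] 0.079
sugar [528. 455.] 0.055
1 [ 0.12681764  0.80816885  0.41437273  1.76498641 -0.4866985   0.67179918
  0.80446725]
1 [-0.19411347  0.72191258  0.98814141  1.65735947 -0.65638935  1.12947012
  0.9640437 ]
1 0 [ 0.607 -0.1    0.172] [-0.22806726  0.64147263  0.44382744  1.71518837 -0.34493578  0.86312492
  0.62367327]
1 15 [ 0.602 -0.081  0.214] [-0.45451493  0.56383629  0.52208558  1.78320624 -0.02267881  0.79146029
  0.26290643]
1 30 [ 0.595 -0.053  0.25 ] [-0.67693219  0.53915967  0.57138119  1.8284226   0.32847418  0.83034496
 -0.14139336]
1 45 [ 0.585 -0.017  0.278] [-0.93607415  0.61131466  0.70249066  1.8505677   0.51512474  0.92280905
 -0.40155306]
1 52 [0.58  0.002 0.287] [-1.07643199  0.70047242  0.82458292  1.8530484   0.51239611  0.94433858
 -0.44059976]
1 [0.515 0.249 0.27 ] [-0.76612568  0.43002844  0.294741
[... 875 characters left out ...]
25986  1.58597404
  2.35277234]
-1 45 [ 0.585 -0.017  0.278] [-0.27054213  0.51081327 -0.2554461   1.81550574  0.93615147  1.27179572
  2.38879262]
-1 52 [0.58  0.002 0.287] [-0.31938419  0.54871044 -0.29739688  1.81314541  1.00873273  1.40169541
  2.28829948]
-1 [0.515 0.249 0.27 ] [ 0.24781585  0.72030819 -1.27249063  1.68127934  0.71534266  1.29163401
  2.23025573]
-1 [0.523 0.22  0.33 ] [ 0.31090393  0.62940514 -1.27012464  1.6157681   0.61277848  1.35870434
  2.35934298]
-1 [0.57  0.041 0.14 ] [-0.87466813  1.00908504  1.22031044  1.87284437 -1.08266779  1.11977288
 -2.10131261]
-1 [0.554 0.104 0.15 ] [-0.99921925  0.97682401  1.22120481  1.88899003 -1.05373579  1.10996752
 -2.22540927]
```

Run:
```python
from h import *
from workcell import manip,command_gripper,cams
o=list(rpy(tool(Rz(-.012))))
p=manip.current_tool_pos()
manip.move_linear([p[0]+.06,p[1]-.06,.42],rate=.3)
manip.move_to([.542,-.293,.36],o)
manip.move_linear([.542,-.293,.16],rate=.25)
im,d=cams.read_camera("wrist"); cv2.imwrite("pics/w1.png",im[:,:,::-1])
print(manip.current_time_s(),manip.current_tool_pos(),manip.current_eef_rot(),manip.current_opening())
```

```text
4.9167 [ 0.54251562 -0.29344586  0.16145326] [3.13981890e+00 8.56538718e-04 1.55882419e+00] 0.08501444632969105
```

View pics/w1.png

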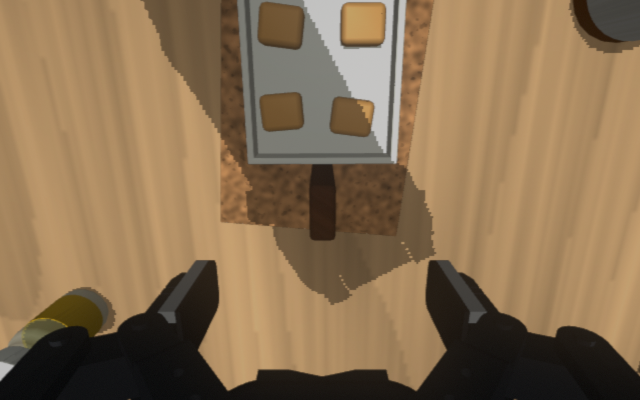

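The handle lies centred between the fingers (u≈322, v 190–240). I'll check its y by ray, then grasp, lift and check.

Run:
```python
from h import *
from workcell import manip,command_gripper,cams
p=cams.camera_params("wrist")
a=ray((322,240),p,.084);b=ray((322,164),p,.027);print("handle rear top",a.round(4),"back wall top edge",b.round(4))
y=(a[1]+.018); print("y grip est",y)
y=y if abs(y+.293)<.012 else -.293
manip.move_linear([.542,y,.059],rate=.15,force_limit=15)
print(manip.current_tool_pos())
command_gripper(0.0)
print(manip.current_opening(),manip.current_gripper_force())
manip.move_linear([.542,y,.18],rate=.12)
im,d=cams.read_camera("side"); cv2.imwrite("pics/s1.png",im[100:340,200:520,::-1])
print(manip.current_time_s(),manip.current_tool_pos(),manip.current_opening())
```

```text
handle rear top [ 0.5427 -0.3077  0.084 ] back wall top edge [ 0.5433 -0.2721  0.027 ]
y grip est -0.2896739166011282
[ 0.5422977  -0.29013001  0.05986624]
0.015474838401673343 58.80422651767731
7.5917 [ 0.54172105 -0.2894705   0.17922444] 0.015194981527600163
```

View pics/s1.png

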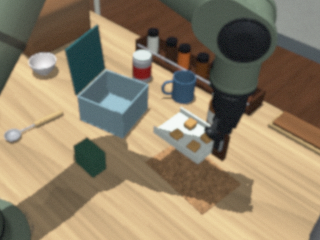

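The tray is lifted level with the biscuits on it. Next I carry it to the box and tip it about its lip.

Run:
```python
from h import *
from workcell import manip,command_gripper,cams
tr=Rz(BY); g=grip_from_lip(box(0,-.04,.15),tr)
manip.move_linear(list(g),list(rpy(tool(tr))),rate=.12)
for t in (0,12,24,34,44,50):
    tr=Rz(BY)*R.from_euler('x',-np.radians(t)); g=grip_from_lip(box(0,-.04,.124),tr)
    manip.move_linear(list(g),list(rpy(tool(tr))),rate=.10)
manip.wait(.5)
im,d=cams.read_camera("top"); im2,d=cams.read_camera("side")
a=cv2.resize(im[140:260,220:440],(440,240));b=im2[100:340,180:520]
cv2.imwrite("pics/t2.png",np.hstack([a,b])[:,:,::-1])
print(manip.current_time_s(),manip.current_tool_pos(),g,manip.current_opening(),manip.current_force())
```

```text
12.7167 [ 0.58185865 -0.00380461  0.28635994] [ 0.58184724 -0.00379001  0.28636694] 0.01513193561059495 [-0.31330071  0.99419491 -1.69716462]
```

View pics/t2.png

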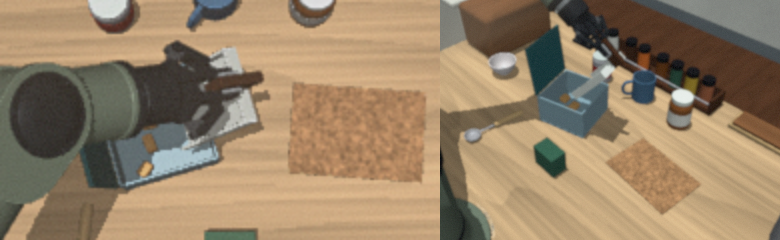

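The tray is tipped over the box and at least two biscuits show inside at (145,150) in the left half. I'll back off and count.

Run:
```python
from h import *
from workcell import manip,command_gripper,cams
for t in (25,0):
    tr=Rz(BY)*R.from_euler('x',-np.radians(t)); g=grip_from_lip(box(0,-.05,.135),tr)
    manip.move_linear(list(g),list(rpy(tool(tr))),rate=.15)
manip.move_linear([.542,-.290,.18],list(rpy(tool(Rz(-.012)))),rate=.15)
im,d=cams.read_camera("top"); p=cams.camera_params("top"); np.savez("top3.npz",im=im,d=d)
P=cloud(d,p); hsv=cv2.cvtColor(im,cv2.COLOR_RGB2HSV)
B=Rz(-BY).apply((P-C).reshape(-1,3)).reshape(P.shape)
m=(abs(B[...,0])<.075)&(abs(B[...,1])<.075)&(hsv[...,1]>80)&(abs(hsv[...,0].astype(int)-16)<9)
n,l,st,ce=cv2.connectedComponentsWithStats(m.astype(np.uint8))
for i in range(1,n):
    if st[i,4]>10: print(B[l==i].mean(0).round(3),st[i,4])
cv2.imwrite("pics/t3.png",cv2.resize(im[150:270,220:440],(660,360),interpolation=cv2.INTER_CUBIC)[:,:,::-1])
print(manip.current_time_s())
```

```text
[0.036 0.059 0.023] 64
[0.02  0.011 0.023] 65
[-0.019  0.019  0.031] 44
[-0.056  0.038  0.037] 26
15.775
```

View pics/t3.png

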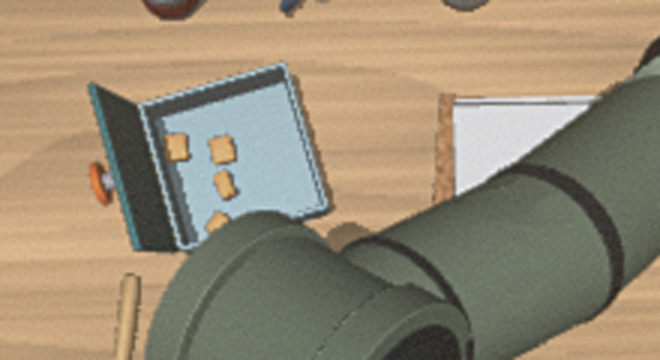

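All four biscuits are in the box. Setting the tray down.

Run:
```python
from h import *
from workcell import manip,command_gripper,cams
x,y=.542,-.300
manip.move_linear([x,y,.08],rate=.2)
print(manip.move_linear([x,y,.0595],rate=.03,force_limit=6),manip.current_tool_pos())
command_gripper(.085)
manip.move_linear([x,y,.17],rate=.15)
manip.move_linear([x,y,.36],rate=.3)
im,d=cams.read_camera("side"); p=cams.camera_params("side")
P=cloud(d,p);hsv=cv2.cvtColor(im,cv2.COLOR_RGB2HSV)
m=(P[...,2]<.02)&(P[...,2]>0)&(abs(P[...,0]-.545)<.045)&(abs(P[...,1]+.2)<.065)&(hsv[...,1]<50)&(hsv[...,2]>120)
A=P[m];c,*_=np.linalg.lstsq(np.c_[A[:,:2]-A[:,:2].mean(0),np.ones(len(A))],A[:,2],rcond=None);print("floor tilt",c,len(A))
print(manip.current_time_s())
# over to behind the lid
o=list(rpy(tool(Rz(BY))))
q=box(0,-.02,.42); manip.move_to(list(q),o)
command_gripper(0)
manip.move_linear(list(box(0,.15,.38)),rate=.3)
print(manip.current_time_s(),manip.current_tool_pos(),manip.current_opening())
im,d=cams.read_camera("top"); im2,d=cams.read_camera("side")
a=cv2.resize(im[150:270,220:440],(440,240));b=im2[100:340,180:520]
cv2.imwrite("pics/t4.png",np.hstack([a,b])[:,:,::-1])
```

```text
True [ 0.54175977 -0.29986037  0.05923266]
floor tilt [-0.00282695 -0.00042336  0.01050843] 1111
19.5083
22.4583 [0.51509692 0.24849702 0.38000761] -0.00015480150646995794
```

View pics/t4.png

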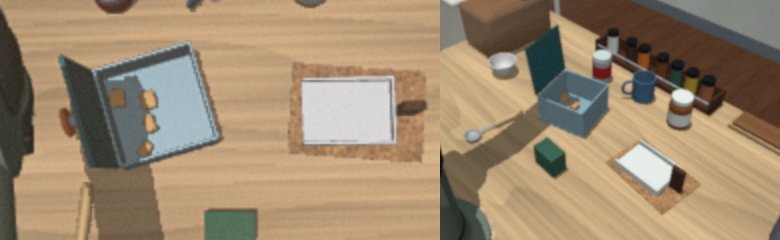

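The tray is flat on the mat and empty. Now I close the lid with the shut fingers, pushing along its arc.

Run:
```python
from h import *
from workcell import manip,cams
def pt(f,s=.146):
    y=.08-s*np.cos(f)+.008*np.sin(f); z=.1005+s*np.sin(f)+.008*np.cos(f)
    return list(box(0,y+.011,z+.019))
q=pt(1.88); manip.move_linear(q,rate=.15,force_limit=10)
for f in np.arange(1.7,-.01,-.17):
    r=manip.move_linear(pt(f),rate=.12,force_limit=25)
    if r: print("stopped",f,manip.current_force()); break
p=np.array(pt(0)); 
if not r: print(manip.move_linear(list(p-[0,0,.004]),rate=.03,force_limit=12),manip.current_tool_pos(),manip.current_force())
p=manip.current_tool_pos(); manip.move_linear([p[0],p[1],.22],rate=.2)
q=box(0,-.12,.30);manip.move_linear(list(box(0,-.10,.30)),rate=.3)
im,d=cams.read_camera("top"); im2,d2=cams.read_camera("side")
P=cloud(d2,cams.camera_params("side"));B=Rz(-BY).apply((P-C).reshape(-1,3)).reshape(P.shape)
h=cv2.cvtColor(im2,cv2.COLOR_RGB2HSV);
m=(h[...,0]<18)&(h[...,1]>160)&(h[...,2]>120)&(np.abs(B[...,:2]).max(-1)<.05)&(B[...,2]>.1); 
if m.any(): print("pump",B[m].mean(0),B[m].min(0),B[m].max(0),m.sum())
t=(abs(B[...,0])<.07)&(abs(B[...,1]+.06)<.015)&(B[...,2]>.06)&(B[...,2]<.13);print("lid z front",np.median(B[t][:,2]))
a=cv2.resize(im[150:270,220:440],(440,240));b=im2[100:340,180:520]
cv2.imwrite("pics/t5.png",np.hstack([a,b])[:,:,::-1]); print(manip.current_time_s())
```

```text
stopped 6.661338147750939e-16 [-5.86424132  2.99245961 25.39107177]
pump [-0.00338468 -0.00026801  0.14571484] [-0.02322556 -0.01732643  0.14203098] [0.01758171 0.01923381 0.14967493] 93
lid z front 0.10996514326437311
28.6083
```

View pics/t5.png

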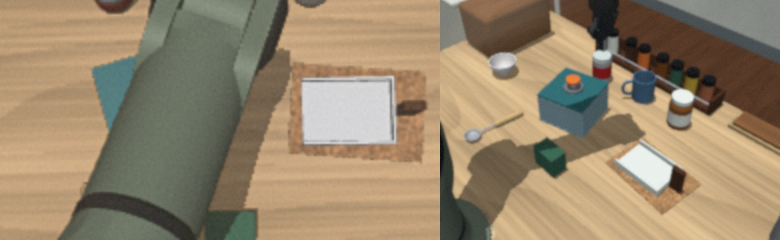

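The lid is shut and the pump is up and centred. Now the pump strokes.

Run:
```python
from h import *
from workcell import manip
q=lambda z:list(box(0,0,z))
manip.move_linear(q(.22),rate=.3); manip.move_linear(q(.175),rate=.1)
for i in range(3):
    r=manip.move_linear(q(.1435),rate=.04,force_limit=22)
    manip.wait(.3); print(r,manip.current_tool_pos()[2]-.019,manip.current_force()[2])
    manip.move_linear(q(.175),rate=.08); manip.wait(.4)
manip.move_linear(q(.30),rate=.2); print(manip.current_time_s())
```

```text
True 0.12637030373544955 17.96471971328995
True 0.12635344532760512 18.854150361241874
True 0.12634795698485402 19.902632610489785
36.425
```

Run:
```python
from h import *
from workcell import manip,cams
manip.move_linear(list(box(0,-.10,.30)),rate=.2)
im2,d2=cams.read_camera("side")
P=cloud(d2,cams.camera_params("side"));B=Rz(-BY).apply((P-C).reshape(-1,3)).reshape(P.shape)
h=cv2.cvtColor(im2,cv2.COLOR_RGB2HSV)
m=(h[...,0]<18)&(h[...,1]>160)&(h[...,2]>120)&(np.abs(B[...,:2]).max(-1)<.05)&(B[...,2]>.1)
t=(abs(B[...,0])<.07)&(abs(B[...,1]+.06)<.015)&(B[...,2]>.06)&(B[...,2]<.13);z=np.median(B[t][:,2]);pz=B[m][:,2].mean()
print(pz,z)
if abs(pz-.1457)<.003 and abs(z-.110)<.003: print(manip.finish_job())
```

```text
0.14545686875766758 0.11006809638245212
the job is handed in; nothing more can be done
None
```

The job is handed in: the camera showed all four biscuits in the box, the empty tray flat on its mat, and the lid shut; the pump was pressed to its stop three times and is fully up, but no verdict came back.

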